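# Dispense one leg plate with the spring-return slide

## Task

Stand the blue parts bin upright under the dispenser's outlet, its middle below the spot where plates drop, and leave it there. Then push the red paddle all the way to the end of its stroke once, so that the lowest orange plate drops into the bin, and slip off the paddle there so that the slide snaps back home by itself. Keep the other two plates in the magazine and leave everything else on the bench where it is.

Things in the scene. Friction and masses are not known exactly. Their poses are not given: they have to be found in the camera images.
- dispenser: Plate dispenser fixed to the bench (place and yaw vary). Origin on the bench under the middle of the white magazine; x away from the robot, y towards the outlet, z up. Grey pedestal y -155 to -35 mm on a 6 mm foot plate (x -80 to +70, y -182 to -35); deck on it, top 55 mm high, x -50 to +50, y -155 to +36. Magazine walls: outside x +-41, y +-36 mm, top 103 mm high. Dark spring barrel to y -251, 85 mm high.
- outlet (a point): Middle of the deck's end edge, where the lowest plate drops off after leaving the 16 mm high slot under the magazine's yellow strip; at (0, 36, 55) mm in the dispenser's frame. The deck is 10 mm thick and overhangs the pedestal by 71 mm here, with 45 mm of free height below it.
- guard (a point): Middle of the front edge (yellow strip) of the clear guard plate over the paddle's whole stroke: underside 135 mm, top 143 mm above the bench; in the dispenser's frame x -80 (this edge) to +50, y -185 to -42 mm; point at (-80, -113.5, 135). It bars the way straight down: reach under it from the robot's side (-x), the tool tilted 30 to 45 degrees with its back towards the robot.
- slide (a joint): Travel of the slide (steel blade, arm and red paddle), in m along the dispenser's +y: 0 home, 0.080 at the end stop. A spring pushes it home: about 5 N at home, 9 N at the end, and it is damped (18 N s/m). The plate falls off the deck at about 0.07.
- paddle (a point): Centre of the red paddle, which moves with the slide: an upright bar 20 mm along the dispenser's x, 16 mm along y, 51 mm tall (64 to 115 mm above the bench). Under it a flat steel arm 30 mm wide along y, top 64 mm above the bench. With the slide home it stands at (-75, -135) mm in the dispenser's frame; push its -y face towards +y.
- drop (a point): Spot on the bench under the outlet where plates drop, at (0, +60) mm in the dispenser's frame; axes as the dispenser's. The bin's middle belongs here.
- bin: Loose blue open parts bin, 120 mm (its x) by 150 mm (its y), walls 8 mm thick and 35 mm high, about 0.2 kg. Origin under its middle, z up. An upright grip tab 50 mm long (x), 12 mm thick (y), stands on its +y wall and reaches 85 mm above the bin's underside.
- tab (a point): Middle of the exposed part of the bin's grip tab, at (0, +69) mm in the bin's frame and 70 mm above its underside. Pinch it across its 12 mm thickness, along the bin's y, from above.
- plate1: The lowest orange plastic leg plate, 70 x 60 x 12 mm (x, y, z), about 0.06 kg, lying loose in the magazine with the blade behind it. Origin in the middle of its underside.
- plate2: The second orange plate, same size, on the first; it sinks by 12 mm when the first has gone.
- plate3: The third orange plate, same size, on the second.
- mallet: Loose mallet lying on the bench: black rubber head 60 mm across and 110 mm long (along its x, centred on the origin), wooden handle to -y, ending 228 mm from the origin. Leave it.
- runner1: Loose steel drawer runner, 220 x 45 x 33 mm, origin in the middle of its underside. Leave it.
- jar: Jar 66 mm across, 90 mm high, origin under its middle. Leave it.
- screwdriver: Screwdriver lying along its own x. Leave it.

How it is judged:
By the outcome, as a careful person would: the job done as asked, in the order asked, and still so for the second after the job is handed in, with the robot touching nothing.
It also fails if it takes over 56 s, if anything falls off the work surface, if the arm or the gripper's body presses on something with over 40 N, if the wrist force passes 120 N, or if a joint passes its speed limit or range.

## Robot

A 7-joint arm with a two-finger parallel gripper is mounted at the origin on the work surface. World frame = base frame: x ahead of the robot, y to its left, z up, the work surface at z = 0. Lengths are in mm, angles in rad, forces in N, time in s.
With the tool pointing down it reaches from about 400 to 875 mm from the base axis. Payload 4.4 kg.
Tool frame: the origin (TCP) lies on the centre line of the jaws, within the pads' length; the fingertips stand 25 mm ahead of it and the grasp point (between the pads) lies 6 mm ahead of it; x points along the fingers, y is the direction in which the jaws open and shut, and the axes are right-handed (so a half turn about x gives the same grasp; the last joint's range is limited). The gripper opens to 85 mm and grips with 20 to 120 N. Pads are 22 mm wide; open, the fingers measure 114 mm over their backs; the gripper's body (76 mm by 85 mm) begins 54 mm behind the grasp point. The pads swing forward as they close: fully open they stand 13 mm farther back than shut.
Start: joints at [-1.292, 0.628, 0.038, 1.517, -0.027, 0.996, -0.02], TCP at [219.683, 611.765, 256.313] pointing down, gripper open.
Joint ranges: [-3.06, 3.06], [-0.37, 2.12], [-1.25, 1.32], [0.18, 2.47], [-1.1, 4.24], [0.23, 1.98], [-2.94, 2.94]. Speed limits (rad/s): [2.57, 2.57, 3.14, 3.14, 3.14, 3.14, 3.14].

## Interface

Orientations are given as [roll, pitch, yaw] about the fixed x, y, z axes, in that order (R = Rz(yaw) Ry(pitch) Rx(roll)).
In Python, from cell import * gives the robot as it stands. The module is installed in compiled form; this text tells all that it offers.
- The arm moves only by the tool jog_arm, never from a script. Its argument "series" is a list of rows, each a list of 3 entries, a list of its own where there are three numbers: the turn, a rotation vector about the tool's x, y, z in degrees, then the shift along the tool's x, y, z in mm, then the gripper's target within -1 to 1 (shut at 1, half-way at 0, fully open at -1). In form: [[[rx, ry, rz], [dx, dy, dz], hand], ...]. A call has 1 to 8 rows; each row shifts and turns the commanded pose from where the row before left it, along the tool's axes as they then stand; what a row does not reach is not made up. A row lasts 1/8 s, in which the tool goes at most 62.5 mm and 10.7 degrees, less where a joint would pass 70% of its speed; a pose out of reach is approached as far as the arm can. A call is refused whole if a number of a shift passes 62.5 or a number of a turn 10.7, either way. A call with a gripper value outside its range is refused whole. The fingers move at their own pace and stop on an object; the grip force is fixed at half the most. Time passes only in rows, so rows that do not move let the fingers close. It gives the time, the measured TCP pose, the force and the opening at its end, in the units of the state.
- read_state(): the state, without advancing time (a new reading comes with each control period).
- get_image(name): name is "scene" or "top" or "wrist"; returns a dict with "img" (400x640x3 uint8, red, green, blue), "range_z" (400x640 float32, mm along the optical axis (not along the pixel's ray), 0 where there is no reading), "fovy" (degrees; the focal length in pixels is half the picture's height over the tangent of half this angle, whatever the lens; pixels are square), "cx", "cy" (the principal point, pixels), "cam_to_world" (4x4, takes a point from camera to world coordinates). Camera axes: x right, y up, looking along -z (the intrinsics and any distortion apply to the point x, -y, -z); pixel columns grow to the right and rows downward; lengths in mm; the calibration is good to about 2 mm. The wrist camera is an equidistant fisheye: a pixel r from the principal point sees the ray r / f radians off the axis. A picture is of the moment at which its call begins.
- finish_job(): hands the job in, once; it reports no verdict.
The state is a dict: "clock": time; "qpos": joint angles; "qd": joint speeds; "tau": joint torques, N m; "eef_pos": TCP position; "tool_rot": TCP orientation; "force": force on the tool from outside, world axes, zero at the start; "torque": the same for the moment, N m; "width": finger opening in mm.
Only numpy, scipy, OpenCV 4.12 (cv2) and the standard library are available. Lean on these libraries where they do the work, as an engineer would, in place of code of your own. Each camera call takes 0.05 s, during which the arm holds its last target. There are 200 camera calls.

## Working session

There is one attempt and no reset: what is moved stays moved. The work goes in short steps, Python scripts to look and compute and a tool call to move; the robot and the scene stay as the last step left them, time stands still between calls to the robot, and variables do not carry over. Pictures are saved under pics/ and viewed, about 8 in all and at most 12, crops included, and the job is handed in when it is done.

Besides the shell and the picture viewer there is one more tool, called after ">>>" by a JSON object that holds its "op" and its "data". jog_arm: Moves the arm, as the interface text tells. Its arguments: {"type":"object","properties":{"series":{"type":"array"}},"required":["series"]}

```bash
mkdir -p pics; cat > h.py <<'E'
from cell import *
import numpy as np, cv2
from scipy.spatial.transform import Rotation as R
def shot(name,fn):
    d=get_image(name); cv2.imwrite('pics/'+fn,d['img'][:,:,::-1]); np.savez('pics/'+fn+'.npz',**d); return d
def cloud(d):
    h,w=d['range_z'].shape; f=h/2/np.tan(np.radians(float(d['fovy']))/2)
    v,u=np.mgrid[:h,:w]; z=d['range_z']
    P=np.stack([(u-d['cx'])/f*z,-(v-d['cy'])/f*z,-z],-1)
    T=d['cam_to_world']; W=P@T[:3,:3].T+T[:3,3]; W[z==0]=np.nan; return W
E
python3 - <<'E'
from h import *
print(read_state())
a=shot('top','top1.png'); b=shot('scene','scene1.png')
for d in(a,b): print(d['fovy'],d['cx'],d['cy'],d['cam_to_world'].round(2).tolist())
E
```

```text
{'clock': 0.0, 'qpos': array([-1.29181697,  0.62932488,  0.03843723,  1.51836879, -0.02698384,
        0.99631335, -0.02001506]), 'qd': array([-1.21943013e-04, -1.12342024e-03, -2.09056868e-05,  4.37365635e-04,
       -3.45166297e-05, -4.57555249e-04, -1.56683682e-03]), 'tau': array([ 6.57915116e-04, -5.63394964e+01,  1.22610200e+00, -1.93451571e+01,
        1.08456973e-02,  1.00756178e-02, -1.11275989e-05]), 'eef_pos': array([219.47016584, 611.20976438, 255.40248783]), 'tool_rot': array([-1.55240262,  1.56889985, -1.89718444]), 'force': array([ 0.52687046, -0.5157064 , -0.61249524]), 'torque': array([ 0.01995445, -0.00481073, -0.03806284]), 'width': 85.22012799577777}
56.6937225124621 318.1475060561446 195.83122312379467 [[0.01, 0.99, -0.16, 363.35], [-1.0, 0.01, 0.01, -18.08], [0.01, 0.16, 0.99, 1234.65], [0.0, 0.0, 0.0, 1.0]]
42.81959200493624 327.80388608709046 189.26195903629264 [[-0.81, -0.38, 0.45, 1230.85], [0.59, -0.52, 0.62, 924.89], [-0.0, 0.76, 0.65, 1123.13], [0.0, 0.0, 0.0, 1.0]]
```

View pics/top1.png

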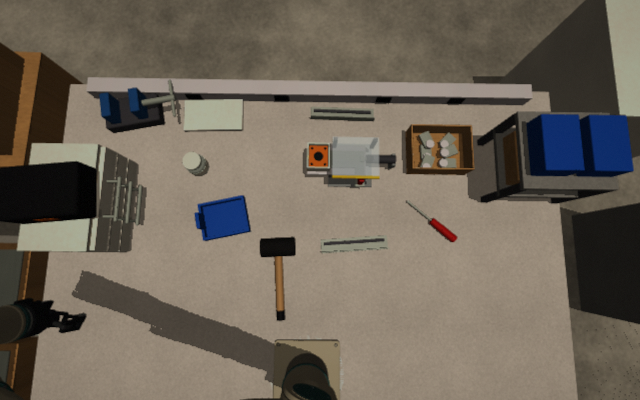

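View pics/scene1.png

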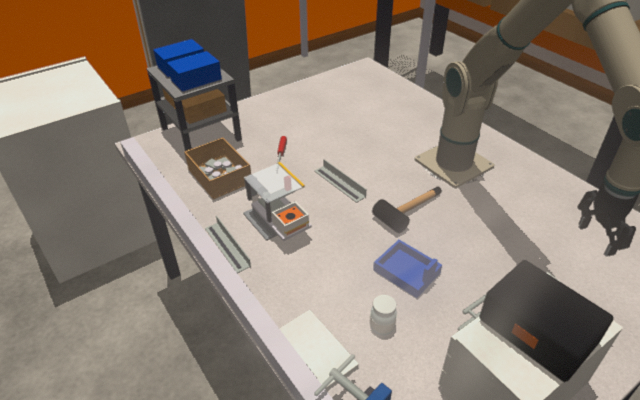

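Top view: dispenser magazine at (318,157), guard/paddle to its right at (360,182), bin at (223,218) with its tab at left (200,221), jar (195,163), mallet (278,248). The outlet points left (+y). Measuring next.

```bash
python3 - <<'E'
from h import *
for nm in('top','scene'):
    d=dict(np.load(f'pics/{nm}1.png.npz')); W=cloud(d); hsv=cv2.cvtColor(d['img'],cv2.COLOR_RGB2HSV).astype(int); H,S,V=hsv[...,0],hsv[...,1],hsv[...,2]
    z=W[...,2]; roi=(W[...,0]>300)&(W[...,0]<900)&(abs(W[...,1])<600)
    print(nm)
    def rep(n,m):
        p=W[m]
        if len(p)<5: print(n,len(p));return
        (c,s,a)=cv2.minAreaRect(p[:,:2].astype(np.float32)); print(n,len(p),'c',np.round(c,1),'s',np.round(s,1),'a',round(a,1),'med',np.median(p,0).round(1),'z',np.percentile(p[:,2],[5,95]).round(1))
    blue=(H>105)&(H<130)&(S>130)&(V>50)&roi&(W[...,0]<700)
    rep('bin',blue&(z>-5)); rep('binrim',blue&(z>28)&(z<42)); rep('tab',blue&(z>55)); rep('tabtop',blue&(z>80))
    ma=roi&(W[...,0]>560)&(W[...,0]<800)&(W[...,1]>-150)&(W[...,1]<100)
    rep('orange',ma&(H>4)&(H<16)&(S>180)&(z>60)); rep('magtop',ma&(z>95)&(z<109)&(W[...,1]>-60))
    rep('guard',ma&(z>138)&(z<150)); rep('yellow',ma&(H>18)&(H<32)&(S>150)&(z>120))
    rep('red',roi&(W[...,0]<720)&((H<4)|(H>174))&(S>150)&(z>60)&(W[...,1]>-200))
    rep('jar',roi&(z>85)&(W[...,1]>250)&(W[...,1]<480)&(S<80)&(W[...,0]<760))
E
```

```text
top
bin 1676 c [ 570.4 -120.5] s [118.2 964.9] a 12.2 med [484.4 280.6   9.1] z [ 4.2 38.2]
binrim 344 c [484.5 276.6] s [118.  150.9] a 12.6 med [479.1 261.4  34.4] z [30.1 38.3]
tab 63 c [ 555.6 -123.7] s [ 47.6 965.9] a 10.4 med [469.8 343.3  84.3] z [ 78.2 304.2]
tabtop 58 c [ 541.2 -126.9] s [ 45.6 963.7] a 8.7 med [469.5 342.8  84.6] z [ 81.1 328.5]
orange 329 c [682.6 -27.6] s [70.4 57.9] a 0.6 med [681.3 -27.7  90.8] z [86.9 94.1]
magtop 123 c [679.6 -26.2] s [83.7 66.4] a 0.3 med [677.4 -11.4 102.2] z [ 95.3 105.8]
guard 859 c [ 664.1 -110.2] s [ 78.7 130.7] a 89.6 med [ 661.7 -109.9  140.3] z [138.3 143.7]
yellow 55 c [ 601.5 -109.6] s [78.4  6.5] a 88.6 med [ 601.8 -109.5  142.6] z [139.8 145.5]
red 41 c [585.  217.3] s [117.5 769.2] a 10.1 med [ 594.1 -156.5  115.2] z [ 83.4 287.8]
jar 244 c [659.2 372.2] s [53.8 55.2] a 9.6 med [659.2 372.7  90.1] z [86.4 93.6]
scene
bin 291 c [ 644.5 -594.7] s [110.   10.4] a 0.0 med [ 646.7 -597.6  300.2] z [267.1 328.7]
binrim 0
tab 291 c [ 644.5 -594.7] s [110.   10.4] a 0.0 med [ 646.7 -597.6  300.2] z [267.1 328.7]
tabtop 291 c [ 644.5 -594.7] s [110.   10.4] a 0.0 med [ 646.7 -597.6  300.2] z [267.1 328.7]
orange 125 c [676.6 -33.4] s [60.6 49.6] a 1.9 med [673.7 -36.3  90.3] z [86.7 94.3]
magtop 176 c [681.6 -23.5] s [83.6 73.6] a 0.9 med [682.2  -9.9 100.1] z [ 95.5 104.2]
guard 504 c [ 666.2 -107.4] s [ 85.  134.8] a 90.0 med [ 665.9 -106.3  139.9] z [138.2 143.3]
yellow 34 c [ 604.6 -110.6] s [78.7 10.1] a 88.9 med [ 603.  -113.7  141.7] z [138.1 145.3]
red 0
jar 354 c [581.6 352.9] s [228.3  57.5] a 15.4 med [662.4 376.7  88.9] z [85.8 92.1]
```

```bash
cat >> h.py <<'E'
def rot(): return R.from_euler('xyz',read_state()['tool_rot'])
def plan(p,Rt,n=None,P=None,R0=None):
    """rows from current (or given) pose to target pose: equal tool-frame steps"""
    P=np.array(read_state()['eef_pos'] if P is None else P); R0=R0 or rot()
    rv=(R0.inv()*Rt).as_rotvec(degrees=True); d=np.array(p)-P
    k=max(np.linalg.norm(rv)/10,np.linalg.norm(d)/60,1); n=n or int(np.ceil(k))
    print('n',n,'rotstep',(rv/n).round(2))
    for i in range(n):
        Ri=R0*R.from_rotvec(rv*i/n,degrees=True)
        print(i,'shift',Ri.inv().apply(d/n).round(1))
def frame(x,y): # tool x, y axes in world
    x=np.array(x,float);x/=np.linalg.norm(x);y=np.array(y,float);y-=x*(x@y);y/=np.linalg.norm(y)
    return R.from_matrix(np.stack([x,y,np.cross(x,y)],1))
E
python3 - <<'E'
from h import *
print(rot().as_matrix().round(3))
for nm in('top','scene'):
    d=dict(np.load(f'pics/{nm}1.png.npz')); W=cloud(d); hsv=cv2.cvtColor(d['img'],cv2.COLOR_RGB2HSV).astype(int); H,S,V=hsv[...,0],hsv[...,1],hsv[...,2]
    x,y,z=W[...,0],W[...,1],W[...,2]
    def rep(n,m):
        p=W[m]
        if len(p)<5: print(n,len(p));return
        (c,s,a)=cv2.minAreaRect(p[:,:2].astype(np.float32)); print(n,len(p),'c',np.round(c,1),'s',np.round(s,1),'a',round(a,1),'rng',np.percentile(p,[2,98],axis=0).round(1).tolist())
    reg=(x>570)&(x<800)&(y>-260)&(y<60)
    rep('guard',reg&(z>137)&(z<147)); yl=reg&(H>18)&(H<32)&(S>130)&(z>125); rep('yellow',yl)
    vx,vy,_,_=cv2.fitLine(W[yl][:,:2].astype(np.float32),cv2.DIST_HUBER,0,.01,.01).ravel(); print('yaw yellow',np.degrees(np.arctan2(-vx/vy,1)))
    rep('red',reg&((H<6)|(H>172))&(S>130)&(z>60)&(x<640)&(y<-130))
    rep('barrel',reg&(y<-200)&(z>60)); rep('mag',reg&(z>97)&(z<107)&(y>-65)&(S<120))
E
```

```text
[[-0.001  0.338  0.941]
 [-0.002  0.941 -0.338]
 [-1.    -0.002  0.   ]]
guard 1757 c [ 663.4 -142.6] s [142.8 130.9] a 89.0 rng [[600.0, -211.0, 137.2], [726.0, -73.3, 144.5]]
yellow 129 c [ 602.  -141.5] s [142.3   8.2] a 89.1 rng [[598.3, -208.7, 135.5], [606.0, -72.1, 146.3]]
yaw yellow -0.79094017
red 28 c [ 598.  -161.5] s [17.5 10.6] a 66.3 rng [[593.4, -169.4, 79.7], [604.7, -155.3, 117.7]]
barrel 280 c [ 662.8 -230.1] s [ 58.7 129.4] a 89.4 rng [[600.8, -258.8, 75.5], [723.8, -200.7, 144.0]]
mag 121 c [680.  -27.7] s [83.  69.5] a 0.4 rng [[638.7, -62.6, 99.3], [720.9, 7.0, 106.5]]
guard 1039 c [ 666.2 -139.3] s [134.8 148.7] a 0.0 rng [[602.2, -208.9, 137.1], [728.1, -70.0, 144.1]]
yellow 62 c [ 604.  -142.4] s [142.5  10.4] a 89.7 rng [[599.0, -205.8, 136.4], [608.2, -73.6, 147.2]]
yaw yellow -0.46337116
red 0
barrel 137 c [ 664.9 -207.7] s [131.3  15.3] a 0.0 rng [[603.7, -214.5, 77.4], [729.8, -200.3, 142.9]]
mag 168 c [681.1 -26. ] s [82.5 78.5] a 1.0 rng [[640.7, -64.2, 97.2], [722.2, 11.2, 105.3]]
```

```bash
python3 - <<'E'
from h import *
t=np.radians(12.5); Rt=frame([0,0,-1],[-np.sin(t),np.cos(t),0])
w=[300,420,220]; R1=frame([0,0,-1],[.338,.941,0])
plan(w,R1); plan([469.5,343.7,140],Rt,4,w,R1)
E
```

```text
n 4 rotstep [0.   0.   0.02]
0 shift [  8.9 -38.2  35.1]
1 shift [  8.9 -38.2  35.1]
2 shift [  8.9 -38.2  35.1]
3 shift [  8.9 -38.2  35.1]
n 4 rotstep [-8.06  0.    0.  ]
0 shift [20.  -3.6 46.3]
1 shift [ 20.  -10.1  45.4]
2 shift [ 20.  -16.4  43.5]
3 shift [ 20.  -22.3  40.8]
```

>>> {"op": "jog_arm", "data": {"series": [[[0, 0, 0], [9, -38, 35], -1], [[0, 0, 0], [9, -38, 35], -1], [[0, 0, 0], [9, -38, 35], -1], [[0, 0, 0], [9, -38, 35], -1], [[-8, 0, 0], [20, -4, 46], -1], [[-8, 0, 0], [20, -10, 45], -1], [[-8, 0, 0], [20, -16, 43], -1], [[-8, 0, 0], [20, -22, 40], -1]]}}

```text
clock: 1.1
eef_pos: [468.5, 344.6, 139.4]
tool_rot: [2.876, 1.57, 3.094]
force: [-0.3, -0.0, -1.0]
width: 85.1
```

```bash
python3 - <<'E'
from h import *
d=shot('wrist','wr1.png'); print(d['fovy'],d['cam_to_world'].round(2).tolist())
print(read_state()['eef_pos'],rot().as_matrix().round(3).tolist(),read_state()['force'])
a=shot('top','top2.png'); W=cloud(a)
H,S,V=np.moveaxis(cv2.cvtColor(a['img'],cv2.COLOR_RGB2HSV).astype(int),2,0)
p=W[(H>105)&(H<130)&(S>130)&(W[...,0]>350)&(W[...,0]<650)&(abs(W[...,1]-280)<150)&(W[...,2]>28)&(W[...,2]<42)]
print(len(p),cv2.minAreaRect(p[:,:2].astype(np.float32)))
t=np.radians(12.5); plan([469.5,343.7,76],frame([0,0,-1],[-np.sin(t),np.cos(t),0]))
E
```

```text
65.70646984690485 [[-0.22, -0.93, -0.29, 393.91], [0.98, -0.21, -0.06, 327.38], [0.0, -0.29, 0.96, 257.31], [0.0, 0.0, 0.0, 1.0]]
[474.94207995 338.56833705 136.887393  ] [[0.003, -0.212, 0.977], [-0.005, 0.977, 0.212], [-1.0, -0.005, 0.001]] [ 5.99626159 -2.01804769 -1.21975765]
337 ((484.574951171875, 276.1518859863281), (118.27526092529297, 150.26736450195312), 12.266643524169922)
n 2 rotstep [-0.33 -0.02  0.13]
0 shift [30.9  2.4 -0.9]
1 shift [30.9  2.3 -0.9]
```

View pics/wr1.png

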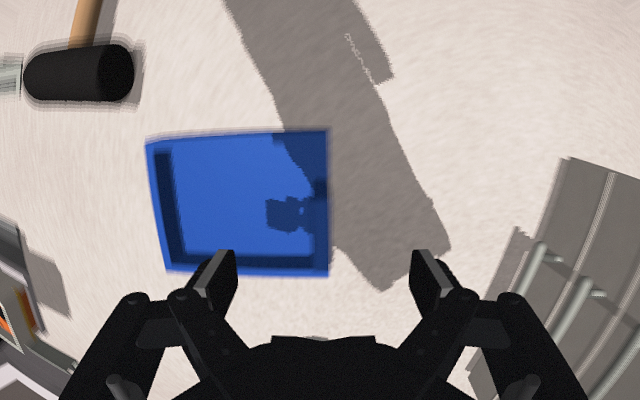

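>>> {"op": "jog_arm", "data": {"series": [[[0, 0, 0], [0, 0, 0], -1], [[0, 0, 0], [0, 0, 0], -1]]}}

```text
clock: 1.45
eef_pos: [466.1, 346.6, 140.6]
tool_rot: [1.966, 1.57, 2.181]
force: [0.1, 1.3, 0.6]
width: 85.3
```

```bash
cat >> h.py <<'E'
def fish(d):
    h,w=d['range_z'].shape; f=h/2/np.tan(np.radians(float(d['fovy']))/2)
    v,u=np.mgrid[:h,:w]; a,b=u-d['cx'],v-d['cy']; r=np.hypot(a,b)+1e-9; s=np.tan(r/f)/r; z=d['range_z']
    T=d['cam_to_world']; W=np.stack([a*s*z,-b*s*z,-z],-1)@T[:3,:3].T+T[:3,3]; W[z==0]=np.nan; return W
E
python3 - <<'E'
from h import *
d=shot('wrist','wr2.png'); W=fish(d)
H,S,V=np.moveaxis(cv2.cvtColor(d['img'],cv2.COLOR_RGB2HSV).astype(int),2,0)
b=(H>105)&(H<130)&(S>130)
for lo,hi in((28,40),(60,95),(80,90)):
    m=b&(W[...,2]>lo)&(W[...,2]<hi); p=W[m]
    if len(p)>5: print(lo,len(p),cv2.minAreaRect(p[:,:2].astype(np.float32)),np.argwhere(m).mean(0))
t=np.radians(12.5); print(read_state()['eef_pos']); plan([469.5,343.7,76],frame([0,0,-1],[-np.sin(t),np.cos(t),0]))
E
```

```text
28 5135 ((445.048095703125, 255.0808868408203), (205.5275421142578, 175.3410186767578), 12.587298393249512) [190.67575463 227.06251217]
60 1532 ((584.2794189453125, 170.68621826171875), (49.22825241088867, 445.54388427734375), 33.766456604003906) [228.40339426 318.85966057]
80 1377 ((468.05767822265625, 344.211669921875), (49.87946319580078, 11.099651336669922), 12.633210182189941) [232.42338417 319.25417574]
[466.1039965  346.6964126  140.79572551]
n 2 rotstep [-0.07 -0.   -0.03]
0 shift [32.4 -1.9  1.3]
1 shift [32.4 -1.8  1.3]
```

The wrist picture shows the bin ahead of the open pads (pads at about (230,275) and (430,275)). Its depth puts the tab at (468, 344) with yaw 12.6°, which agrees with the top camera.

>>> {"op": "jog_arm", "data": {"series": [[[0, 0, 0], [25, -3, 2], -1], [[0, 0, 0], [25, 0, 0], -1], [[0, 0, 0], [15, 0, 0], -1], [[0, 0, 0], [0, 0, 0], 1], [[0, 0, 0], [0, 0, 0], 1], [[0, 0, 0], [0, 0, 0], 1], [[0, 0, 0], [0, 0, 0], 1], [[0, 0, 0], [0, 0, 0], 1]]}}

```text
clock: 2.5
eef_pos: [470.4, 343.5, 76.1]
tool_rot: [0.624, 1.569, 0.838]
force: [-0.3, 0.7, 4.9]
width: 11.3
```

>>> {"op": "jog_arm", "data": {"series": [[[0, 0, 0], [-20, 0, 0], 1], [[0, 0, 0], [-30, 0, 0], 1], [[0, 0, 0], [0, 0, 0], 1], [[0, 0, 0], [0, 0, 0], 1]]}}

```text
clock: 3.0
eef_pos: [469.5, 342.3, 124.5]
tool_rot: [-2.657, 1.569, -2.443]
force: [-0.2, 0.3, -2.7]
width: 11.4
```

```bash
python3 - <<'E'
from h import *
t=np.radians(-.5); print(read_state()['force'],rot().as_matrix().round(3).tolist())
plan([682.8,242,125],frame([0,0,-1],[-np.sin(t),np.cos(t),0]),6)
E
```

```text
[-0.15083274  0.28221159 -2.6508745 ] [[-0.001, -0.212, 0.977], [-0.001, 0.977, 0.212], [-1.0, -0.001, -0.001]]
n 6 rotstep [ 2.12 -0.01  0.01]
0 shift [ -0.1 -23.9  31.2]
1 shift [ -0.1 -22.7  32.1]
2 shift [ -0.1 -21.5  32.9]
3 shift [ -0.1 -20.3  33.7]
4 shift [ -0.1 -19.   34.4]
5 shift [ -0.1 -17.7  35.1]
```

>>> {"op": "jog_arm", "data": {"series": [[[2.1, 0, 0], [0, -24, 31], 1], [[2.1, 0, 0], [0, -23, 32], 1], [[2.1, 0, 0], [0, -21.5, 33], 1], [[2.1, 0, 0], [0, -20, 34], 1], [[2.1, 0, 0], [0, -19, 34.5], 1], [[2.2, 0, 0], [0, -18, 35], 1], [[0, 0, 0], [0, 0, 0], 1], [[0, 0, 0], [0, 0, 0], 1]]}}

```text
clock: 4.0
eef_pos: [682.1, 242.5, 123.3]
tool_rot: [-3.028, 1.567, -3.035]
force: [-0.1, 1.2, -1.2]
width: 11.0
```

```bash
cat > bin.py <<'E'
from h import *
import sys
s=read_state(); print(s['eef_pos'],s['force'],rot().as_matrix().round(3).tolist())
d=shot('top',sys.argv[1]); W=cloud(d); z0=float(sys.argv[2]); x,y,z=np.moveaxis(W,2,0)
H,S,V=np.moveaxis(cv2.cvtColor(d['img'],cv2.COLOR_RGB2HSV).astype(int),2,0)
b=(H>105)&(H<130)&(S>110)&(x>590)&(x<770)&(y>-60)&(y<300)
p=W[b&(z>z0+28)&(z<z0+43)]; print('rim',len(p),cv2.minAreaRect(p[:,:2].astype(np.float32)))
A=np.c_[p[:,:2]-p[:,:2].mean(0),np.ones(len(p))]; print('rim plane slopes,z',np.linalg.lstsq(A,p[:,2],rcond=None)[0])
p=W[b&(z>z0+5)&(z<z0+18)]; A=np.c_[p[:,:2]-p[:,:2].mean(0),np.ones(len(p))]; print('floor slopes,z',len(p),np.linalg.lstsq(A,p[:,2],rcond=None)[0])
E
python3 bin.py top3.png 49
```

```text
[682.12047768 242.47075537 123.3002095 ] [-0.07656624  1.1862284  -1.22327992] [[-0.004, 0.008, 1.0], [-0.0, 1.0, -0.008], [-1.0, -0.0, -0.004]]
rim 286 ((681.4661865234375, 165.3975830078125), (136.59872436523438, 120.29976654052734), 89.95929718017578)
rim plane slopes,z [-2.32055290e-03 -2.83723472e-04  8.13219240e+01]
floor slopes,z 693 [7.64462170e-04 6.07027588e-04 5.67211948e+01]
```

View pics/top3.png

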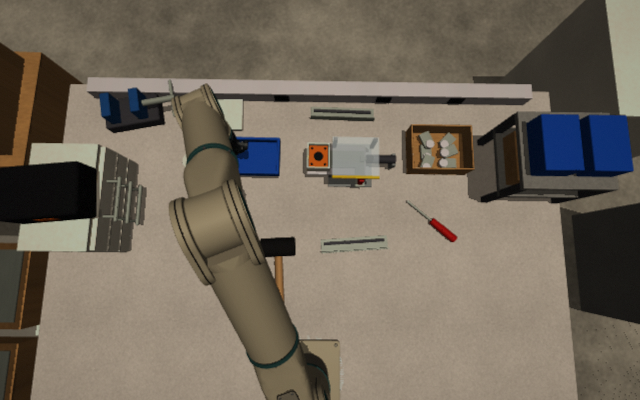

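Top view: the bin (258,157) hangs level from the gripper to the left of the magazine (318,157), clear of the jar. Next I lower it to just above the bench and slide it under the deck.

>>> {"op": "jog_arm", "data": {"series": [[[0, 0, 0], [25, 0, 0], 1], [[0, 0, 0], [19, 0, 0], 1], [[0, 0, 0], [0, 0, 0], 1], [[0, 0, 0], [0, 0, 0], 1]]}}

```text
clock: 4.55
eef_pos: [683.9, 242.8, 81.7]
tool_rot: [0.627, 1.57, 0.62]
force: [0.3, 1.1, -2.4]
width: 11.4
```

```bash
python3 bin.py top4.png 3
```

```text
[683.86884996 242.82173288  81.72346819] [ 0.25096151  1.09305238 -2.36569864] [[0.001, 0.008, 1.0], [0.0, 1.0, -0.008], [-1.0, 0.0, 0.001]]
rim 297 ((682.6249389648438, 166.41885375976562), (118.74048614501953, 137.88352966308594), 0.28546905517578125)
rim plane slopes,z [-6.36680096e-03 -7.68530301e-03  3.93187519e+01]
floor slopes,z 984 [6.40382287e-03 3.05137065e-03 1.34092518e+01]
```

>>> {"op": "jog_arm", "data": {"series": [[[0, 0, 0], [2, -10, -1], 1], [[0, 0, 0], [0, -25, -1], 1], [[0, 0, 0], [0, -25, 0], 1], [[0, 0, 0], [0, -25, 0], 1], [[0, 0, 0], [0, -25, 0], 1], [[0, 0, 0], [0, -20, 0], 1], [[0, 0, 0], [0, -10, 0], 1], [[0, 0, 0], [0, 0, 0], 1]]}}

```text
clock: 5.6
eef_pos: [680.7, 101.6, 79.3]
tool_rot: [1.12, 1.571, 1.111]
force: [0.9, -0.6, -1.8]
width: 11.5
```

```bash
python3 bin.py top5.png 3
```

```text
[680.73538868 101.64386662  79.28044738] [ 0.90572942 -0.55129769 -1.83058944] [[0.0, 0.009, 1.0], [0.0, 1.0, -0.009], [-1.0, 0.0, 0.0]]
rim 87 ((676.1634521484375, 15.53049087524414), (147.3788604736328, 58.64033508300781), 26.442638397216797)
rim plane slopes,z [ 1.00913319e-02 -4.67307718e-02  3.74637496e+01]
floor slopes,z 189 [-3.66919529e-03 -2.94918202e-02  1.17758875e+01]
```

>>> {"op": "jog_arm", "data": {"series": [[[0, 0, 0], [2, 0, 0.5], 1], [[0, 0, 0], [1, 0, 0], 1], [[0, 0, 0], [0, 0, 0], 1]]}}

```text
clock: 6.02
eef_pos: [681.2, 103.4, 76.4]
tool_rot: [1.097, 1.57, 1.091]
force: [-0.4, 0.4, -1.3]
width: 11.3
```

>>> {"op": "jog_arm", "data": {"series": [[[0, 0, 0], [1, -1, 0], 1], [[0, 0, 0], [0, 0, 0], 1], [[0, 0, 0], [0, 0, 0], -0.7], [[0, 0, 0], [0, 0, 0], -0.7], [[0, 0, 0], [0, 0, 0], -0.7], [[0, 0, 0], [0, 0, 0], -0.7], [[0, 0, 0], [0, 0, 0], -0.7]]}}

```text
clock: 6.9
eef_pos: [681.1, 101.3, 75.2]
tool_rot: [-2.25, 1.571, -2.258]
force: [-0.2, 0.9, -0.4]
width: 72.3
```

>>> {"op": "jog_arm", "data": {"series": [[[0, 0, 0], [-25, 0, 0], -0.7], [[0, 0, 0], [-50, 0, 0], -0.7], [[0, 0, 0], [-55, 0, -30], 1], [[0, 0, 0], [-30, 0, -60], 1], [[0, 0, 0], [0, -20, -58], 1], [[0, 0, 0], [0, -40, -45], 1], [[0, 0, 0], [0, -40, -40], 1], [[0, 0, 0], [0, 0, 0], 1]]}}

```text
clock: 7.9
eef_pos: [447.9, -0.2, 233.3]
tool_rot: [-2.529, 1.567, -2.543]
force: [1.5, 0.2, -0.3]
width: 0.4
```

```bash
python3 - <<'E'
from h import *
print(read_state()['eef_pos'],read_state()['qpos'].round(2))
for nm in('top','scene'):
    d=shot(nm,nm+'6.png'); W=cloud(d); x,y,z=np.moveaxis(W,2,0)
    H,S,V=np.moveaxis(cv2.cvtColor(d['img'],cv2.COLOR_RGB2HSV).astype(int),2,0)
    b=(H>105)&(H<130)&(S>90)&(x>590)&(x<770)&(y>-60)&(y<150)
    print(nm)
    for lo,hi in((28,42),(60,95),(80,92)):
        p=W[b&(z>lo)&(z<hi)]
        if len(p)>5: print(lo,len(p),cv2.minAreaRect(p[:,:2].astype(np.float32)),np.percentile(p,[1,99],axis=0).round(1).tolist())
    p=W[(x>630)&(x<730)&(y>-70)&(y<20)&(z>97)&(z<107)]; print('mag',len(p),cv2.minAreaRect(p[:,:2].astype(np.float32)))
E
```

```text
[ 4.47871176e+02 -1.52059496e-01  2.33293963e+02] [ 0.05  0.38 -0.15  2.08  0.09  0.69  1.4 ]
top
28 225 ((680.9420166015625, 34.10396194458008), (146.86572265625, 118.91519927978516), 89.84284973144531) [[621.6, -38.2, 29.2], [740.2, 107.1, 39.3]]
60 70 ((681.2918090820312, 101.35939025878906), (48.15245819091797, 11.764608383178711), 0.006392755080014467) [[657.5, 95.5, 61.7], [705.1, 107.2, 89.5]]
80 57 ((681.2908935546875, 101.67857360839844), (48.10814666748047, 10.087787628173828), 1.4750380516052246) [[657.8, 96.3, 80.6], [705.2, 107.2, 87.9]]
mag 130 ((679.4031982421875, -29.243377685546875), (84.07095336914062, 72.5725326538086), 0.3235236704349518)
scene
28 265 ((683.3231811523438, 34.263511657714844), (157.0172119140625, 122.71147155761719), 89.69731903076172) [[623.0, -38.7, 28.7], [744.2, 110.9, 39.5]]
60 69 ((685.146728515625, 104.02859497070312), (49.04996871948242, 13.845023155212402), 1.0641372203826904) [[661.8, 97.5, 64.7], [709.3, 111.2, 87.5]]
80 58 ((684.9121704101562, 104.02423858642578), (48.580814361572266, 13.845023155212402), 1.0641372203826904) [[661.6, 97.4, 80.4], [708.9, 111.2, 87.5]]
mag 161 ((681.619873046875, -28.195148468017578), (79.03326416015625, 84.09156036376953), 88.89397430419922)
```

View pics/top6.png

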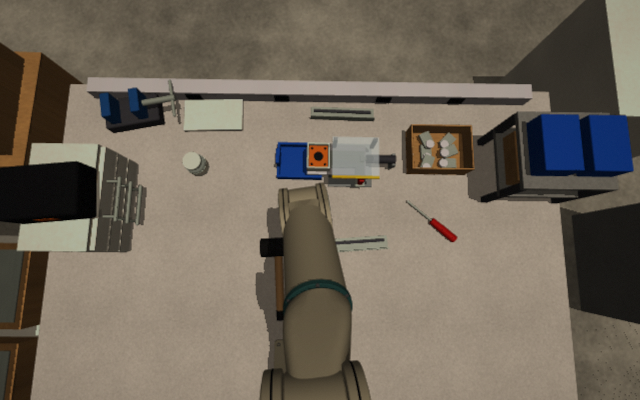

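Top view: the bin (297,160) sits under the outlet, flush with the deck. Both cameras put its middle at about (681.5, 33.5) against the drop spot at (681, 32.5). Next is the paddle approach.

```bash
python3 - <<'E'
from h import *
Rd=R.from_euler('z',-.5,degrees=True); o=np.array([680.5,-27.8,0]); t=np.radians(38)
ax=Rd.apply([np.sin(t),0,-np.cos(t)]); Rt=frame(ax,Rd.apply([0,1,0]))
g=o+Rd.apply([-85.4,-178,99.7]); pre=g-110*ax; print('goal',g,'pre',pre)
plan(pre,Rt,6)
E
```

```text
goal [ 593.54992845 -205.04797617   99.7       ] pre [ 525.82974484 -204.45699108  186.3811829 ]
n 6 rotstep [-0.   -6.32 -0.  ]
0 shift [  7.9 -34.5  12.6]
1 shift [  9.2 -34.5  11.7]
2 shift [ 10.5 -34.5  10.6]
3 shift [ 11.6 -34.5   9.3]
4 shift [ 12.5 -34.5   8. ]
5 shift [ 13.3 -34.5   6.6]
```

>>> {"op": "jog_arm", "data": {"series": [[[0, -6.3, 0], [8, -34.5, 12.5], 1], [[0, -6.3, 0], [9, -34.5, 11.5], 1], [[0, -6.3, 0], [10.5, -34.5, 10.5], 1], [[0, -6.3, 0], [11.5, -34.5, 9.5], 1], [[0, -6.3, 0], [12.5, -34.5, 8], 1], [[0, -6.4, 0], [13.5, -34.5, 6.5], 1], [[0, 0, 0], [0, 0, 0], 1], [[0, 0, 0], [0, 0, 0], 1]]}}

```text
clock: 9.0
eef_pos: [484.9, -141.0, 192.7]
tool_rot: [-0.169, 1.217, -0.181]
force: [-0.4, 0.3, 0.2]
width: -0.2
```

```bash
python3 - <<'E'
from h import *
Rd=R.from_euler('z',-.5,degrees=True); o=np.array([680.5,-27.8,0]); t=np.radians(38)
ax=Rd.apply([np.sin(t),0,-np.cos(t)]); Rt=frame(ax,Rd.apply([0,1,0]))
g=o+Rd.apply([-85.4,-178,99.7])
s=read_state(); print(s['eef_pos'],s['qpos'].round(2),rot().as_matrix().round(3).tolist()); plan(g,Rt,3)
d=shot('wrist','wr7.png'); W=fish(d); x,y,z=np.moveaxis(W,2,0)
H,S,V=np.moveaxis(cv2.cvtColor(d['img'],cv2.COLOR_RGB2HSV).astype(int),2,0)
m=((H<5)|(H>173))&(S>130)&(x>570)&(x<640)&(y<-100)&(y>-230)&(z>60)&(z<120)
print(m.sum(),np.percentile(W[m],[3,50,97],axis=0).round(1).tolist())
E
```

```text
[ 484.94782689 -141.02811445  192.74497553] [ 0.65  0.47 -0.56  2.27  1.21  0.26  0.59] [[0.341, 0.022, 0.94], [-0.062, 0.998, -0.001], [-0.938, -0.058, 0.342]]
n 3 rotstep [ 0.32 -6.    1.11]
0 shift [ 42.8 -18.7  23.4]
1 shift [ 44.6 -19.4  19. ]
2 shift [ 46.  -20.2  14.3]
15 [[590.2, -169.7, 67.2], [591.4, -167.8, 70.0], [592.2, -165.8, 71.1]]
```

View pics/wr7.png

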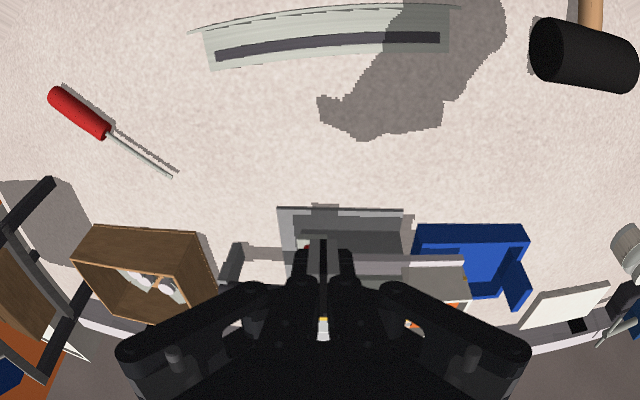

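The wrist picture shows the shut fingers at (325,250) with the magazine and bin at right. The arm stopped short because joint 6 is near its 0.23 limit. I'll fit a quick kinematic model to find a tilted pose it can reach.

```bash
cat > kin.py <<'E'
import numpy as np, itertools
from scipy.spatial.transform import Rotation as R
from scipy.optimize import least_squares
lo=np.array([-3.06,-.37,-1.25,.18,-1.1,.23,-2.94]);hi=np.array([3.06,2.12,1.32,2.47,4.24,1.98,2.94])
def fk(q,g,sg):
    h,a,b,L,c,y0=g
    ry=lambda t:R.from_euler('y',t); rz=lambda t:R.from_euler('z',t)
    A=rz(sg[0]*q[0])*ry(q[1]); B=A*rz(sg[1]*q[2])*ry(q[3]); C=B*rz(sg[2]*q[4])*ry(q[5])
    p=np.array([0,0,h])+A.apply([c,0,a])+B.apply([-c,0,b])+C.apply([0,0,L])
    return p,C*rz(sg[3]*q[6]+y0)*R.from_matrix([[0,0,1],[0,1,0],[-1,0,0]]).inv()*R.identity()
D=[([-1.29181697,.62932488,.03843723,1.51836879,-.02698384,.99631335,-.02001506],[219.47,611.21,255.4],[-1.55240262,1.56889985,-1.89718444]),
([.05,.38,-.15,2.08,.09,.69,1.4],[447.87,-.15,233.29],[-2.529,1.567,-2.543]),
([.65,.47,-.56,2.27,1.21,.26,.59],[484.95,-141.03,192.74],[-.169,1.217,-.181])]
def res(g,sg):
    r=[]
    for q,p,e in D:
        P,Q=fk(q,g,sg); r+=list(P-p)+list((Q.inv()*R.from_euler('xyz',e)).as_rotvec()*100)
    return np.array(r)
if __name__=='__main__':
    out=[]
    for sg in itertools.product((1,-1),repeat=4):
        for y0 in(0,1.57,3.14,-1.57):
            s=least_squares(res,[350,500,400,340,0,y0],args=(sg,)); out.append((s.cost,sg,s.x))
    out.sort(key=lambda o:o[0])
    for o in out[:4]: print(round(o[0],1),o[1],o[2].round(2).tolist())
    print(res(out[0][2],out[0][1]).round(1).reshape(-1,6))
E
python3 kin.py
```

```text
784.6 (-1, -1, -1, -1) [218.39, 584.2, 339.25, 263.93, 13.86, 1.57]
784.6 (-1, -1, -1, -1) [218.39, 584.2, 339.25, 263.93, 13.86, 1.57]
784.6 (-1, -1, -1, -1) [218.39, 584.2, 339.25, 263.93, 13.86, 1.57]
784.6 (-1, -1, -1, -1) [218.39, 584.2, 339.25, 263.93, 13.86, 1.57]
[[-29.    6.5 -10.1  -0.1   0.   -0. ]
 [  4.1  22.3   5.1   0.2   0.1  -0. ]
 [ -0.    4.    5.   -0.1   0.6   0.3]]
```

```bash
cat > fit.py <<'E'
from kin import *
import kin
sg=(-1,-1,-1,-1)
def fk2(q,g):
    h,a,b,L,c,y0,d0,d1,bx,c2=g
    ry=lambda t:R.from_euler('y',t); rz=lambda t:R.from_euler('z',t)
    A0=rz(-q[0]);A=A0*ry(q[1]); B=A*rz(-q[2])*ry(q[3]); C=B*rz(-q[4])*ry(q[5])
    p=np.array([0,0,h])+A0.apply([bx,d0,0])+A.apply([c,0,a])+B.apply([c2,d1,b])+C.apply([0,0,L])
    return p,C*rz(-q[6]+y0)*R.from_matrix([[0,0,1],[0,1,0],[-1,0,0]]).inv()
g0=[300,500,350,300,0,1.57,-20,0,0,0]
def r2(g):
    r=[]
    for q,p,e in D:
        P,Q=fk2(q,g); r+=list(P-p)+list((Q.inv()*R.from_euler('xyz',e)).as_rotvec()*100)
    return np.r_[r,(g-np.array(g0))*np.array([.01,.01,.01,.01,.1,0,.05,.1,.1,.1])]
s=least_squares(r2,g0); G=s.x
def ik(P,Rt,q0,n=40,seed=0):
    rng=np.random.default_rng(seed); best=[]
    for i in range(n):
        qs=np.clip(q0 if i==0 else rng.uniform(lo,hi),lo+.02,hi-.02)
        f=lambda q:(lambda p,Q:np.r_[p-P,(Q.inv()*Rt).as_rotvec()*300])(*fk2(q,G))
        o=least_squares(f,qs,bounds=(lo+.01,hi-.01),max_nfev=80)
        if o.cost<5: best.append(o.x)
    return sorted(best,key=lambda q:np.abs(q-q0).sum())
if __name__=='__main__':
    print(G.round(1).tolist(),r2(G)[:18].round(1).reshape(3,6).tolist())
    q0=np.array(D[2][0]); Rd=R.from_euler('z',-.5,degrees=True); o=np.array([680.5,-27.8,0])
    for td in(30,36,42):
      t=np.radians(td)
      for yw in(-30,0,30):
        ax=R.from_euler('z',yw,degrees=True).apply([np.sin(t),0,-np.cos(t)]); Rt=R.from_matrix(np.stack([ax,(y:=np.cross([0,0,1],ax)/np.linalg.norm(np.cross([0,0,1],ax))),np.cross(ax,y)],1))
        tip=o+Rd.apply([-70,-178,80]); 
        for back in(0,110):
          S=ik(tip-(25+back)*ax,Rt,q0); print(td,yw,back,len(S),[x.round(2).tolist() for x in S[:2]])
E
python3 fit.py
```

```text
[319.6, 559.1, 380.1, 317.2, -1.3, 1.6, -16.8, -11.0, -1.9, -8.4] [[-0.3, 0.1, -0.1, -0.1, 0.0, -0.0], [0.1, -0.4, -0.3, 0.2, 0.1, -0.0], [-0.0, 0.2, 0.4, -0.1, 0.6, 0.3]]
30 -30 0 17 [[0.6, 0.8, -0.61, 2.13, 1.99, 0.61, -0.59], [0.7, 0.86, -0.77, 2.13, 1.94, 0.73, -0.5]]
30 -30 110 16 [[0.64, 0.58, -0.7, 2.21, 1.69, 0.56, -0.39], [0.48, 0.52, -0.45, 2.22, 1.73, 0.42, -0.45]]
30 0 0 17 [[0.83, 0.83, -0.69, 2.11, 2.17, 0.33, -0.11], [0.82, 0.83, -0.68, 2.11, 2.18, 0.32, -0.11]]
30 0 110 16 [[0.98, 0.62, -0.8, 2.18, 1.6, 0.24, 0.42], [0.98, 0.62, -0.8, 2.18, 1.64, 0.24, 0.38]]
30 30 0 23 [[1.07, 0.98, -0.93, 1.94, 1.05, 0.32, 1.65], [1.06, 0.97, -0.92, 1.94, 1.03, 0.31, 1.66]]
30 30 110 21 [[1.3, 0.92, -1.22, 1.95, 0.9, 0.55, 1.79], [1.27, 0.87, -1.13, 1.95, 0.76, 0.49, 1.92]]
36 -30 0 14 [[0.6, 0.84, -0.64, 2.22, 2.21, 0.77, -0.81], [0.6, 0.85, -0.65, 2.22, 2.21, 0.79, -0.81]]
36 -30 110 12 [[0.46, 0.55, -0.48, 2.33, 2.1, 0.57, -0.86], [0.73, 0.67, -0.9, 2.33, 1.96, 0.8, -0.67]]
36 0 0 13 [[0.97, 0.94, -0.9, 2.18, 2.34, 0.52, -0.17], [0.96, 0.93, -0.87, 2.19, 2.39, 0.51, -0.22]]
36 0 
[... 223 characters left out ...]
97, -1.24, 2.01, 0.94, 0.45, 1.81], [1.38, 0.98, -1.24, 2.01, 0.94, 0.45, 1.82]]
42 -30 0 12 [[0.56, 0.88, -0.61, 2.29, 2.38, 0.93, -0.99], [0.52, 0.86, -0.55, 2.29, 2.4, 0.9, -1.04]]
42 -30 110 20 [[0.49, 0.63, -0.6, 2.44, 2.27, 0.83, -1.06], [0.57, 0.66, -0.72, 2.44, 2.21, 0.9, -0.98]]
42 0 0 12 [[1.02, 1.0, -0.92, 2.25, 2.6, 0.63, -0.35], [1.05, 1.04, -0.98, 2.25, 2.55, 0.68, -0.27]]
42 0 110 12 [[1.21, 0.82, -1.08, 2.38, 2.46, 0.54, -0.27], [1.22, 0.84, -1.11, 2.39, 2.44, 0.58, -0.25]]
42 30 0 14 [[1.24, 1.13, -1.08, 2.02, 1.52, 0.24, 1.34], [1.24, 1.13, -1.08, 2.02, 1.52, 0.24, 1.34]]
42 30 110 22 [[1.45, 1.03, -1.24, 2.06, 0.98, 0.34, 1.85], [1.45, 1.03, -1.24, 2.05, 0.97, 0.34, 1.87]]
```

```bash
cat > tp.py <<'E'
from h import *
Rd=R.from_euler('z',-.5,degrees=True); o=np.array([680.5,-27.8,0])
def pose(td,yw,tip,back=0):
    ax=R.from_euler('z',yw-.5,degrees=True).apply([np.sin(np.radians(td)),0,-np.cos(np.radians(td))])
    return o+Rd.apply(tip)-(25+back)*ax, frame(ax,np.cross([0,0,1],ax))
E
python3 - <<'E'
from tp import *
p,Q=pose(30,-30,[-70,-178,80],110); print(p); plan(p,Q,7)
p2,Q2=pose(38,0,[-70,-178,80],110); print(p2); plan(p2,Q2,6,p,Q)
E
```

```text
[ 550.78937374 -170.92352532  196.91342951]
n 7 rotstep [ 3.99 -1.27 -1.34]
0 shift [ 2.9 -4.1  9. ]
1 shift [ 3.2 -3.4  9.2]
2 shift [ 3.5 -2.7  9.4]
3 shift [ 3.8 -1.9  9.4]
4 shift [ 4.  -1.2  9.5]
5 shift [ 4.2 -0.4  9.4]
6 shift [4.5 0.3 9.3]
[ 525.83820764 -204.45706494  186.38145174]
n 6 rotstep [-4.15 -1.3   2.8 ]
0 shift [ 1.1 -6.9 -1.5]
1 shift [ 0.8 -6.8 -2. ]
2 shift [ 0.4 -6.7 -2.5]
3 shift [ 0.  -6.5 -3. ]
4 shift [-0.4 -6.3 -3.5]
5 shift [-0.8 -6.  -3.9]
```

>>> {"op": "jog_arm", "data": {"series": [[[4, -1.3, -1.3], [3, -4, 9], 1], [[4, -1.3, -1.3], [3, -3.5, 9], 1], [[4, -1.3, -1.3], [3.5, -2.5, 9.5], 1], [[4, -1.3, -1.3], [4, -2, 9.5], 1], [[4, -1.3, -1.3], [4, -1, 9.5], 1], [[4, -1.3, -1.3], [4, -0.5, 9.5], 1], [[4, -1.3, -1.3], [4.5, 0, 9.5], 1], [[0, 0, 0], [0, 0, 0], 1]]}}

```text
clock: 10.05
eef_pos: [550.7, -170.7, 197.1]
tool_rot: [0.009, 1.045, -0.521]
force: [0.1, 1.0, 0.2]
width: -0.0
```

```bash
python3 - <<'E'
from tp import *
s=read_state(); print(s['clock'],s['eef_pos'],s['qpos'].round(2),rot().as_matrix()[:,0].round(3))
p,Q=pose(30,-30,[-70,-178,80],110); print((rot().inv()*Q).as_rotvec(degrees=True).round(1))
p2,Q2=pose(38,0,[-70,-178,80],110); plan(p2,Q2,6)
E
```

```text
10.05 [ 550.66745623 -170.67996564  197.09637883] [ 0.51  0.53 -0.51  2.23  1.75  0.45 -0.48] [ 0.435 -0.25  -0.865]
[ 0.   0.1 -0.3]
n 6 rotstep [-4.15 -1.27  2.75]
0 shift [ 1.2 -7.  -1.5]
1 shift [ 0.8 -6.9 -2. ]
2 shift [ 0.4 -6.7 -2.5]
3 shift [ 0.  -6.5 -3. ]
4 shift [-0.4 -6.3 -3.5]
5 shift [-0.7 -6.  -3.9]
```

```bash
python3 - <<'E'
from tp import *
tip=[-70,-178,80]
p,Q=pose(41,-28,tip,110); plan(p,Q,2)
p2,Q2=pose(40,0,tip,110); plan(p2,Q2,5,p,Q)
E
```

```text
n 2 rotstep [-0.82 -5.44  0.42]
0 shift [  1.4  -1.6 -12.8]
1 shift [  0.1  -1.4 -12.9]
n 5 rotstep [-4.26  0.2   3.64]
0 shift [ 1.3 -8.1  2. ]
1 shift [ 0.8 -8.3  1.4]
2 shift [ 0.3 -8.5  0.8]
3 shift [-0.3 -8.5  0.1]
4 shift [-0.8 -8.4 -0.5]
```

>>> {"op": "jog_arm", "data": {"series": [[[-0.8, -5.4, 0.4], [1.5, -1.5, -13], 1], [[-0.8, -5.4, 0.4], [0, -1.5, -13], 1], [[-4.3, 0.2, 3.6], [1.5, -8, 2], 1], [[-4.3, 0.2, 3.6], [1, -8.5, 1.5], 1], [[-4.3, 0.2, 3.6], [0, -8.5, 1], 1], [[-4.3, 0.2, 3.6], [0, -8.5, 0], 1], [[-4.3, 0.2, 3.6], [-1, -8.5, -0.5], 1], [[0, 0, 0], [0, 0, 0], 1]]}}

```text
clock: 11.05
eef_pos: [520.4, -211.4, 183.7]
tool_rot: [-0.003, 0.901, -0.026]
force: [-0.5, -0.2, -0.0]
width: 0.0
```

```bash
python3 - <<'E'
from tp import *
s=read_state(); print(s['clock'],s['eef_pos'],s['qpos'].round(2),rot().as_matrix().round(3).tolist())
p,Q=pose(40,0,[-70,-178,80],0); print(p); plan(p,Q,4)
d=shot('wrist','wr8.png'); W=fish(d); x,y,z=np.moveaxis(W,2,0)
H,S,V=np.moveaxis(cv2.cvtColor(d['img'],cv2.COLOR_RGB2HSV).astype(int),2,0)
m=((H<5)|(H>173))&(S>130)&(x>560)&(x<640)&(y<-100)&(y>-230)&(z>60)&(z<120)
print(m.sum(),np.percentile(W[m],[3,50,97],axis=0).round(1).tolist() if m.any() else 0)
E
```

```text
11.05 [ 520.43990609 -211.39526412  183.73473742] [ 1.    0.65 -0.72  2.35  2.83  0.37 -0.75] [[0.621, 0.023, 0.784], [-0.016, 1.0, -0.017], [-0.784, -0.002, 0.621]]
[ 592.88026371 -205.0421321    99.15111108]
n 4 rotstep [-0.14 -0.4   0.16]
0 shift [27.8  2.1  1. ]
1 shift [27.8  2.   0.8]
2 shift [27.8  1.9  0.6]
3 shift [27.8  1.8  0.5]
1203 [[590.2, -171.0, 69.1], [591.7, -164.4, 97.2], [604.2, -156.3, 115.6]]
```

View pics/wr8.png

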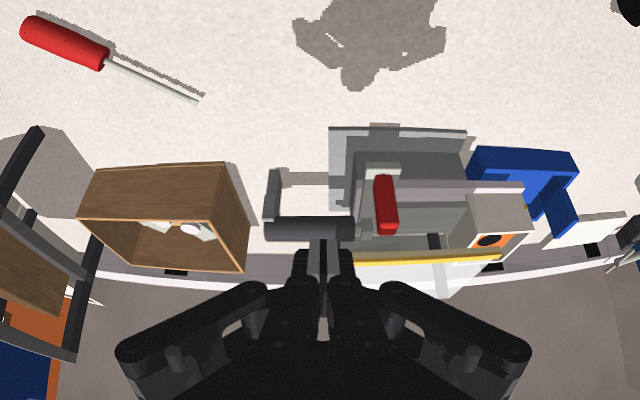

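The wrist picture shows the paddle clear at (385,205), with the fingers at (325,255) to its -y side. Its depth puts the paddle's -y face at about -171 and its front at about 592, as expected. Going in under the guard.

>>> {"op": "jog_arm", "data": {"series": [[[-0.1, -0.4, 0.2], [27, 2, 2], 1], [[-0.1, -0.4, 0.2], [27, 2, 2], 1], [[-0.1, -0.4, 0.2], [27, 2, 2], 1], [[-0.1, -0.4, 0.2], [24, 2, 2], 1], [[0, 0, 0], [0, 0, 0], 1], [[0, 0, 0], [0, 0, 0], 1]]}}

```text
clock: 11.85
eef_pos: [592.9, -200.5, 107.6]
tool_rot: [0.009, 0.873, 0.004]
force: [-0.5, -0.1, 0.7]
width: -0.3
```

```bash
python3 - <<'E'
from tp import *
s=read_state(); print(s['clock'],s['eef_pos'],s['qpos'].round(2),s['force'],rot().as_matrix().round(3).tolist()); print('tip',s['eef_pos']+25*rot().as_matrix()[:,0])
p,Q=pose(40,0,[-70,-178,88],0); plan(p,Q,1)
p,Q=pose(40,0,[-70,-70,88],0); plan(p,Q,4)
E
```

```text
11.85 [ 592.90838863 -200.48222989  107.61655225] [ 0.86  0.87 -0.67  2.24  2.84  0.51 -0.71] [-0.45942357 -0.11128559  0.65904219] [[0.643, 0.003, 0.766], [0.002, 1.0, -0.006], [-0.766, 0.005, 0.643]]
tip [ 608.97254265 -200.42447429   88.46088416]
n 1 rotstep [ 0.05 -0.02 -0.45]
0 shift [ 0.3 -4.6 -0.3]
n 4 rotstep [ 0.01 -0.   -0.11]
0 shift [ 0.3 25.9 -0. ]
1 shift [ 0.2 25.9 -0.1]
2 shift [ 0.2 25.9 -0.1]
3 shift [ 0.1 25.9 -0.1]
```

>>> {"op": "jog_arm", "data": {"series": [[[0, 0, 0], [0, 7, 0], 1], [[0, 0, 0], [0, 7, 0], 1], [[0, 0, 0], [0, 10, 0], 1], [[0, 0, 0], [0, 10, 0], 1], [[0, 0, 0], [0, 10, 0], 1], [[0, 0, 0], [0, 10, 0], 1], [[0, 0, 0], [0, 0, 0], 1]]}}

```text
clock: 12.72
eef_pos: [593.4, -150.9, 107.9]
tool_rot: [0.002, 0.871, -0.009]
force: [-2.8, -7.1, 2.7]
width: 0.3
```

>>> {"op": "jog_arm", "data": {"series": [[[0, 0, 0], [0, 10, 0], 1], [[0, 0, 0], [0, 10, 0], 1], [[0, 0, 0], [0, 10, 0], 1], [[0, 0, 0], [0, 8, 0], 1], [[0, 0, 0], [0, 4, 0], 1], [[0, 0, 0], [0, 0, 0], 1]]}}

```text
clock: 13.48
eef_pos: [593.6, -109.9, 107.8]
tool_rot: [0.001, 0.872, -0.012]
force: [-1.2, -7.4, 2.4]
width: -0.4
```

>>> {"op": "jog_arm", "data": {"series": [[[0, 0, 0], [0, 3, 0], 1], [[0, 0, 0], [0, 2, 0], 1], [[0, 0, 0], [0, 0, 0], 1]]}}

```text
clock: 13.85
eef_pos: [593.6, -105.7, 107.8]
tool_rot: [0.0, 0.871, -0.014]
force: [-3.3, -9.4, 2.6]
width: -0.1
```

>>> {"op": "jog_arm", "data": {"series": [[[0, 0, 0], [0, 2, 0], 1], [[0, 0, 0], [0, 2, 0], 1], [[0, 0, 0], [0, 0, 0], 1]]}}

```text
clock: 14.22
eef_pos: [593.6, -103.7, 107.9]
tool_rot: [-0.003, 0.871, -0.02]
force: [-2.6, -11.9, 3.9]
width: -0.0
```

>>> {"op": "jog_arm", "data": {"series": [[[0, 0, 0], [0, 3, 0], 1], [[0, 0, 0], [0, 3, 0], 1], [[0, 0, 0], [0, 0, 0], 1]]}}

```text
clock: 14.6
eef_pos: [593.5, -103.4, 107.9]
tool_rot: [-0.012, 0.87, -0.037]
force: [-7.3, -22.0, 6.4]
width: -0.3
```

```bash
python3 - <<'E'
from tp import *
s=read_state(); print(s['eef_pos'],s['force'])
d=get_image('scene'); cv2.imwrite('pics/sc9.png',cv2.resize(d['img'][150:310,210:460,::-1],None,fx=3,fy=3))
d=shot('wrist','wr9.png'); W=fish(d); x,y,z=np.moveaxis(W,2,0)
H,S,V=np.moveaxis(cv2.cvtColor(d['img'],cv2.COLOR_RGB2HSV).astype(int),2,0)
m=((H<5)|(H>173))&(S>130)&(x>560)&(x<640)&(y<-40)&(y>-230)&(z>60)&(z<120)
print(m.sum(),np.percentile(W[m],[3,50,97],axis=0).round(1).tolist() if m.any() else 0)
E
```

```text
[ 593.52744523 -103.41857125  107.88670183] [ -7.31530669 -21.95841758   6.38759296]
2738 [[590.5, -90.9, 67.9], [591.8, -83.5, 89.8], [594.2, -76.3, 110.4]]
```

View pics/sc9.png

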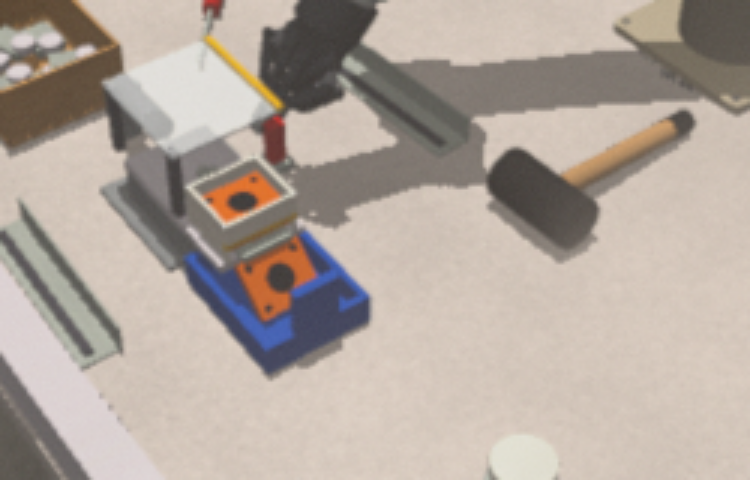

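The scene crop shows the lowest plate in the bin at (280,280), another plate still in the magazine at (240,200), and the paddle at the guard's far end at (275,140). The force rose to 22 N with no further motion, so the slide is at its end stop. Slipping off along the finger axis.

>>> {"op": "jog_arm", "data": {"series": [[[0, 0, 0], [0, -3, 0], 1], [[0, 0, 0], [-60, 0, 0], 1], [[0, 0, 0], [-60, 0, 0], 1], [[0, 0, 0], [-20, 0, 0], 1], [[0, 0, 0], [0, 0, 0], 1], [[0, 0, 0], [0, 0, 0], 1]]}}

```text
clock: 15.45
eef_pos: [512.6, -96.8, 218.1]
tool_rot: [0.012, 0.881, 0.006]
force: [0.8, 1.0, -0.2]
width: -0.3
```

```bash
python3 - <<'E'
from tp import *
s=read_state(); print(s['eef_pos'],s['force'])
d=get_image('scene'); cv2.imwrite('pics/sc10.png',cv2.resize(d['img'][150:310,210:460,::-1],None,fx=3,fy=3))
W=cloud(d); x,y,z=np.moveaxis(W,2,0); H,S,V=np.moveaxis(cv2.cvtColor(d['img'],cv2.COLOR_RGB2HSV).astype(int),2,0)
org=(H>4)&(H<16)&(S>150)&(x>600)&(x<760)
for n,m in(('mag',org&(z>60)&(y<20)&(y>-80)),('bin',org&(z<60)&(y<120)&(y>-60))): print(n,m.sum(),np.percentile(W[m],[3,50,97],axis=0).round(1).tolist() if m.any() else 0)
b=(H>105)&(H<130)&(S>90)&(x>590)&(x<770)&(y>-60)&(y<150)&(z>28); print(cv2.minAreaRect(W[b&(z<42)][:,:2].astype(np.float32)),'tab',cv2.minAreaRect(W[b&(z>80)][:,:2].astype(np.float32)))
d=shot('wrist','wr10.png'); W=fish(d); x,y,z=np.moveaxis(W,2,0)
H,S,V=np.moveaxis(cv2.cvtColor(d['img'],cv2.COLOR_RGB2HSV).astype(int),2,0)
m=((H<5)|(H>173))&(S>130)&(x>560)&(x<640)&(y<-40)&(y>-230)&(z>60)&(z<120)
print('paddle',m.sum(),np.percentile(W[m],[3,50,97],axis=0).round(1).tolist() if m.any() else 0)
E
```

```text
[512.55675175 -96.83215826 218.07646802] [ 0.79122759  1.04454316 -0.15801838]
mag 119 [[645.3, -57.9, 72.9], [666.4, -43.6, 77.5], [700.2, -21.8, 82.1]]
bin 287 [[647.6, 16.8, 17.4], [690.1, 34.1, 38.9], [714.5, 59.5, 53.3]]
((682.73388671875, 34.68722915649414), (153.0917510986328, 123.20922088623047), 89.5925064086914) tab ((684.4256591796875, 103.39412689208984), (47.20549774169922, 14.999713897705078), 0.11879993975162506)
paddle 1006 [[590.3, -169.3, 69.1], [592.0, -160.8, 97.6], [606.8, -154.7, 115.6]]
```

View pics/sc10.png

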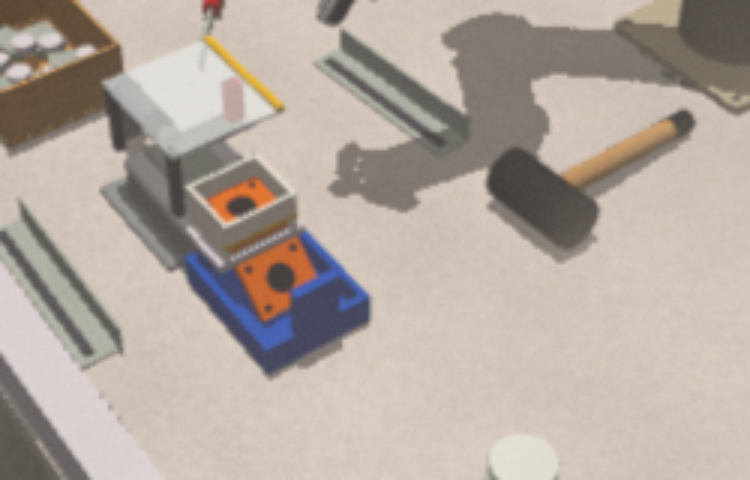

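The scene crop shows the paddle back at home (232,100), two plates in the magazine and the dropped plate in the bin at (280,280). That plate's depth spans z 17–53, so it may be leaning; checking its pose and whether the slide is home.

```bash
python3 - <<'E'
from tp import *
for nm in('scene','top'):
    d=shot(nm,nm+'11.png'); W=cloud(d); x,y,z=np.moveaxis(W,2,0); H,S,V=np.moveaxis(cv2.cvtColor(d['img'],cv2.COLOR_RGB2HSV).astype(int),2,0)
    m=(H>4)&(H<16)&(S>150)&(x>600)&(x<760)&(z<60)&(z>3)&(y<120)&(y>8); p=W[m]
    A=np.c_[p[:,:2],np.ones(len(p))]; c=np.linalg.lstsq(A,p[:,2],rcond=None)[0]; r=p[:,2]-A@c; k=abs(r)<6; c=np.linalg.lstsq(A[k],p[k,2],rcond=None)[0]
    print(nm,len(p),k.sum(),'slopes',c[:2].round(2),'resid',np.std(p[k,2]-A[k]@c).round(1)); q=p[k]
    print(' box',cv2.minAreaRect(q[:,:2].astype(np.float32)),'mid',((q.min(0)+q.max(0))/2).round(1),np.percentile(q,[2,98],axis=0).round(1).tolist())
    m=((H<6)|(H>172))&(S>130)&(x>570)&(x<640)&(y<-130)&(y>-260)&(z>60)
    print(' red',m.sum(),np.percentile(W[m],[2,50,98],axis=0).round(1).tolist() if m.sum()>3 else '')
E
```

```text
scene 289 251 slopes [ 0.01 -0.76] resid 3.1
 box ((680.0380249023438, 37.697418212890625), (70.93003845214844, 48.372127532958984), 0.2100284844636917) mid [680.   37.7  35.4] [[646.8, 16.2, 18.1], [714.0, 58.4, 52.9]]
 red 0 
top 263 254 slopes [ 0.02 -0.82] resid 2.3
 box ((677.5859985351562, 38.36390686035156), (68.70635986328125, 48.357364654541016), 0.5447947978973389) mid [677.7  38.1  33.2] [[644.6, 14.0, 15.7], [711.1, 59.5, 55.4]]
 red 28 [[593.3, -168.9, 79.1], [596.5, -160.7, 110.8], [604.8, -155.3, 116.4]]
```

The slide is home: the red pixels match the first picture. Two plates remain in the magazine. The dropped plate is inside the bin but leans about 38° with its upper end against the deck edge, so I'll press it down gently to lie flat. The tool will point down with its jaws along x to stay clear of the magazine.

```bash
python3 - <<'E'
from tp import *
import fit
s=read_state(); P,Q0=s['eef_pos'],rot(); q=s['qpos']; print(P,q.round(2), fit.fk2(q,fit.G)[0].round(0))
tgt=[([540,-60,240],36,-30),([590,-20,240],28,-60),([640,15,220],14,-90),([680,28,190],.01,-90)]
for p,td,yw in tgt:
    _,Q=pose(td,yw,[0,0,0]); S=fit.ik(np.array(p),Q,q,12); print('IK',len(S),S[0].round(2) if S else None)
    plan(p,Q,None,P,Q0); P,Q0=p,Q
    if S: q=S[0]
E
```

```text
[512.67415913 -96.28709044 217.89059722] [ 0.95  0.65 -1.09  2.47  2.3   0.62 -0.48] [509. -95. 215.]
IK 7 [ 0.6   0.63 -1.12  2.28  1.63  1.   -0.6 ]
n 4 rotstep [ 5.94  0.82 -4.74]
0 shift [0.1 9.1 8.7]
1 shift [-0.8 10.   7.7]
2 shift [-1.7 10.6  6.6]
3 shift [-2.7 11.   5.5]
IK 8 [ 0.36  0.73 -1.02  1.89  1.21  1.25 -0.7 ]
n 4 rotstep [ 6.37  1.95 -3.98]
0 shift [ 3.3 15.   4.6]
1 shift [ 2.2 15.6  3. ]
2 shift [ 1.  15.9  1.3]
3 shift [-0.1 16.  -0.5]
IK 5 [ 0.39  0.95 -1.18  1.55  1.05  1.46 -0.96]
n 4 rotstep [ 7.02  3.42 -2.69]
0 shift [ 3.7 15.2 -3.6]
1 shift [ 3.3 14.8 -5.3]
2 shift [ 3.  14.2 -6.9]
3 shift [ 2.8 13.4 -8.4]
IK 7 [ 0.47  1.03 -1.21  1.47  0.98  1.31 -0.83]
n 2 rotstep [0.   6.99 0.  ]
0 shift [ 12.9  19.9 -10.1]
1 shift [14.1 19.9 -8.5]
```

>>> {"op": "jog_arm", "data": {"series": [[[5.9, 0.8, -4.7], [0, 9, 8.5], 1], [[5.9, 0.8, -4.7], [-1, 10, 7.5], 1], [[5.9, 0.8, -4.7], [-1.5, 10.5, 6.5], 1], [[5.9, 0.8, -4.7], [-2.5, 11, 5.5], 1], [[6.4, 2, -4], [3.5, 15, 4.5], 1], [[6.4, 2, -4], [2, 15.5, 3], 1], [[6.4, 2, -4], [1, 16, 1.5], 1], [[6.4, 2, -4], [0, 16, -0.5], 1]]}}

```text
clock: 16.65
eef_pos: [589.9, -19.7, 239.8]
tool_rot: [-0.0, 1.084, -1.059]
force: [0.3, -0.8, -0.4]
width: 0.5
```

```bash
python3 - <<'E'
from tp import *
s=read_state(); print(s['eef_pos'],s['qpos'].round(2),rot().as_matrix().round(2).tolist())
plan([680,28,180],frame([0,0,-1],[1,0,0]),7)
E
```

```text
[589.9088745  -19.66754794 239.81675989] [ 0.3   0.68 -0.9   1.9   1.16  1.16 -0.68] [[0.23, 0.87, 0.43], [-0.41, 0.49, -0.77], [-0.88, -0.0, 0.47]]
n 7 rotstep [ 4.11  3.89 -1.02]
0 shift [ 7.7 14.6 -3.7]
1 shift [ 7.7 14.4 -4.2]
2 shift [ 7.8 14.2 -4.7]
3 shift [ 7.9 14.  -5.2]
4 shift [ 8.  13.8 -5.6]
5 shift [ 8.1 13.5 -6. ]
6 shift [ 8.3 13.2 -6.4]
```

>>> {"op": "jog_arm", "data": {"series": [[[4.1, 3.9, -1], [7.5, 14.5, -3.5], 1], [[4.1, 3.9, -1], [7.5, 14.5, -4], 1], [[4.1, 3.9, -1], [8, 14, -4.5], 1], [[4.1, 3.9, -1], [8, 14, -5], 1], [[4.1, 3.9, -1], [8, 14, -5.5], 1], [[4.1, 3.9, -1], [8, 13.5, -6], 1], [[4.1, 3.9, -1], [8, 13, -6.5], 1], [[0, 0, 0], [0, 0, 0], 1]]}}

```text
clock: 17.65
eef_pos: [679.8, 25.4, 179.4]
tool_rot: [1.083, 1.57, -0.485]
force: [-0.3, 0.2, 1.2]
width: 0.0
```

```bash
python3 - <<'E'
from tp import *
s=read_state(); print(s['eef_pos'],s['force'],s['qpos'].round(2),rot().as_matrix().round(3).tolist())
plan([680,28,90],frame([0,0,-1],[1,0,0]),3)
E
```

```text
[679.7786102   25.44335183 179.35974183] [-0.31435092  0.23967812  1.20989647] [ 0.4   0.93 -0.95  1.48  0.8   1.15 -0.69] [[0.001, 1.0, 0.003], [-0.0, 0.003, -1.0], [-1.0, 0.001, 0.0]]
n 3 rotstep [ 0.06  0.01 -0.01]
0 shift [29.8  0.1 -0.9]
1 shift [29.8  0.1 -0.9]
2 shift [29.8  0.1 -0.9]
```

>>> {"op": "jog_arm", "data": {"series": [[[0, 0, 0], [30, 0, -1], 1], [[0, 0, 0], [30, 0, -1], 1], [[0, 0, 0], [28, 0, -1], 1], [[0, 0, 0], [8, 0, 0], 1], [[0, 0, 0], [3, 0, 0], 1], [[0, 0, 0], [3, 0, 0], 1], [[0, 0, 0], [0, 0, 0], 1]]}}

```text
clock: 18.52
eef_pos: [680.4, 29.7, 80.3]
tool_rot: [1.794, 1.566, 0.227]
force: [0.2, 0.1, 0.4]
width: 0.0
```

>>> {"op": "jog_arm", "data": {"series": [[[0, 0, 0], [4, 0, 0], 1], [[0, 0, 0], [4, 0, 0], 1], [[0, 0, 0], [3, 0, 0], 1], [[0, 0, 0], [0, 0, 0], 1]]}}

```text
clock: 19.02
eef_pos: [679.8, 29.7, 68.2]
tool_rot: [1.961, 1.568, 0.395]
force: [0.4, 0.1, -0.5]
width: -0.4
```

>>> {"op": "jog_arm", "data": {"series": [[[0, 0, 0], [3, 0, 0], 1], [[0, 0, 0], [2, 0, 0], 1], [[0, 0, 0], [0, 0, 0], 1]]}}

```text
clock: 19.4
eef_pos: [679.9, 29.7, 63.4]
tool_rot: [1.937, 1.568, 0.37]
force: [-0.0, -0.3, -0.4]
width: 0.2
```

```bash
python3 - <<'E'
from tp import *
s=read_state(); print(s['eef_pos'],s['force'])
d=get_image('scene'); cv2.imwrite('pics/sc12.png',cv2.resize(d['img'][150:310,210:460,::-1],None,fx=3,fy=3)); W=cloud(d)
x,y,z=np.moveaxis(W,2,0); H,S,V=np.moveaxis(cv2.cvtColor(d['img'],cv2.COLOR_RGB2HSV).astype(int),2,0)
m=(H>4)&(H<16)&(S>150)&(x>600)&(x<760)&(z<60)&(z>3)&(y<120)&(y>-10); print(m.sum(),np.percentile(W[m],[3,50,97],axis=0).round(1).tolist())
E
```

```text
[679.93458846  29.7302896   63.35436383] [-0.02076629 -0.26558774 -0.35370042]
136 [[648.4, 2.6, 14.6], [694.4, 28.5, 18.8], [712.9, 54.0, 22.8]]
```

View pics/sc12.png

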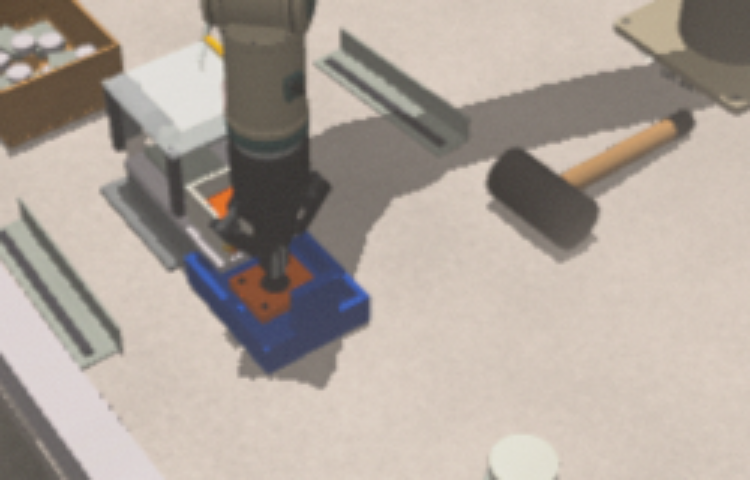

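The scene crop shows the plate lying flat in the bin at (275,285), with its top at z ≈ 19. Retreating straight up and away.

>>> {"op": "jog_arm", "data": {"series": [[[0, 0, 0], [-30, 0, 0], 1], [[0, 0, 0], [-55, 0, 0], 1], [[0, 0, 0], [-60, 0, 0], 1], [[0, 0, 0], [-50, -40, 0], 1], [[0, 0, 0], [0, -50, 0], 1], [[0, 0, 0], [0, -50, 0], 1], [[0, 0, 0], [0, 0, 0], 1], [[0, 0, 0], [0, 0, 0], 1]]}}

```text
clock: 20.45
eef_pos: [541.3, 28.7, 257.5]
tool_rot: [1.768, 1.566, 0.201]
force: [-0.2, -0.2, -0.2]
width: -0.3
```

```bash
python3 - <<'E'
from tp import *
s=read_state(); print(s['clock'],s['eef_pos'],s['force'],abs(s['qd']).max())
for nm in('scene','top'):
    d=shot(nm,nm+'13.png'); W=cloud(d); x,y,z=np.moveaxis(W,2,0); H,S,V=np.moveaxis(cv2.cvtColor(d['img'],cv2.COLOR_RGB2HSV).astype(int),2,0)
    org=(H>4)&(H<16)&(S>150)&(x>600)&(x<760); b=(H>105)&(H<130)&(S>90)&(x>590)&(x<770)&(y>-60)&(y<150)&(z>28)
    red=((H<6)|(H>172))&(S>130)&(x>570)&(x<640)&(y<-50)&(y>-260)&(z>60)
    for n,m in(('plate1',org&(z<60)&(z>3)&(y<120)&(y>-20)),('mag',org&(z>60)&(y<20)&(y>-80)),('red',red)):
        print(nm,n,m.sum(),np.percentile(W[m],[3,50,97],axis=0).round(1).tolist() if m.sum()>3 else '')
    print(nm,'rim',cv2.minAreaRect(W[b&(z<42)][:,:2].astype(np.float32)),'tab',cv2.minAreaRect(W[b&(z>80)][:,:2].astype(np.float32)))
E
```

```text
20.45 [541.33605056  28.69373388 257.45991251] [-0.20945028 -0.20594253 -0.16913215] 0.029057250806820614
scene plate1 188 [[649.0, 3.5, 13.9], [693.4, 33.4, 18.6], [715.1, 57.8, 22.7]]
scene mag 117 [[645.6, -57.2, 73.7], [666.8, -42.9, 78.0], [699.9, -20.5, 83.0]]
scene red 0 
scene rim ((683.4435424804688, 35.009429931640625), (151.92083740234375, 123.40726470947266), 88.79768371582031) tab ((684.6091918945312, 104.90927124023438), (48.36064147949219, 16.072261810302734), 2.382266044616699)
top plate1 0 
top mag 21 [[695.8, -56.8, 75.9], [706.6, -53.4, 78.2], [712.4, -42.4, 83.0]]
top red 25 [[593.3, -168.7, 83.1], [596.5, -161.1, 111.1], [604.2, -155.3, 117.6]]
top rim ((0.0, 0.0), (0.0, 0.0), 0.0) tab ((0.0, 0.0), (0.0, 0.0), 0.0)
```

View pics/top13.png

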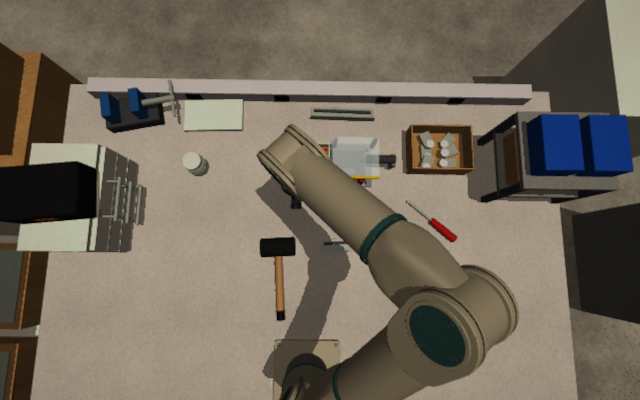

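The arm stands clear. The mallet (278,248), screwdriver (430,220), jar (195,163) and far runner (342,113) are where they were. The near runner is mostly hidden by the arm. The scene camera shows the bin unmoved to within a millimetre, so I'm handing in.

```bash
python3 -c "
from cell import *
print(finish_job())"
```

```text
the job is handed in; nothing more can be done
None
```

The bin stands upright under the outlet and holds the lowest orange plate. The slide has snapped back home, and the job was handed in at about 20.5 s.

- **Bin:** I carried it by the tab and slid it in under the deck. After placing, both cameras put its middle within about 3 mm of the drop spot. The last scene picture shows it moved by no more than about 1 mm since.
- **Push:** One push took the paddle to its end stop, about 80 mm, where the force rose to 22 N with no further motion. I then slipped off along the finger axis.
- **Slide:** The top camera sees the paddle in the same place as at the start. The wrist camera read it about 1.6 mm short of its earlier position, within that camera's calibration error.
- **Plate:** It first came to rest in the bin leaning about 38° against the deck edge. I brought the shut fingers down over it to lay it flat. No contact force showed, but afterwards it lay flat with its top at about 19 mm.
- **Magazine:** The stack's top sank to about 78 mm, which matches two plates remaining.
- **Other items:** The mallet, screwdriver, jar and far runner look undisturbed.
- **Not checked at the end:** In the last top picture the arm hid the bin, the plate and most of the near runner, so the final bin and plate check comes from the scene camera alone. I last saw the near runner in place in the scene picture taken just before the retreat.

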